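Release the silver markers from the tilt-out bin dispenser

ROBOT

A 6-joint arm with a two-finger parallel gripper is mounted at the origin on the work surface. World frame = base frame: x ahead of the robot, y to its left, z up, the work surface at z = 0. Lengths are in m, angles in rad, forces in N, time in s.
With the tool pointing down it reaches from about 0.3 to 0.775 m from the base axis. Payload 14.6 kg.
Tool frame: the origin (TCP) lies midway between the tips of the shut fingers; the grasp point (between the pads) lies 19 mm behind it (ctrl.grip_depth is the z of the grasp point in the tool frame, in m); z points along the fingers, y is the line along which they close (so a half turn about z gives the same grasp; the last joint's range is limited). The gripper opens to 94 mm and grips with 3 to 60 N. Pads are 16 mm wide; open, the fingers measure 119 mm over their backs; the gripper's body (75 mm by 177 mm) begins 78 mm behind the grasp point.
Start: joints at [-1.195, 0.3, 1.521, -0, 1.321, -0.067], TCP at [0.236, -0.497, 0.205] pointing down, gripper open.
Joint ranges: [-3.03, 3.03], [-0.79, 2.21], [0.23, 2.52], [-1.04, 4.18], [0, 3.07], [-2.55, 2.55]. Speed limits (rad/s): [2.22, 2.22, 2.57, 3.14, 3.14, 3.14].

INTERFACE

Orientations are given as [roll, pitch, yaw] about the fixed x, y, z axes, in that order (R = Rz(yaw) Ry(pitch) Rx(roll)).
In Python, from station import ctrl gives the robot as it stands. The module is installed in compiled form; this text tells all that it offers.
- The arm moves only by the tool carry_out, never from a script. Its argument "commands" is a list of rows, each a list of 3 entries, a list of its own where there are three numbers: the closure, from 0 (fully open) to 1 (shut), then the shift along the tool's x, y, z in mm, then the turn, a rotation vector about the tool's x, y, z in rad. In form: [[gripper, [tx, ty, tz], [wx, wy, wz]], ...]. A call has 1 to 10 rows; each row shifts and turns the commanded pose from where the row before left it, along the tool's axes as they then stand; what a row does not reach is not made up. A row lasts 1/8 s, in which the tool goes at most 62.5 mm and 10.7 degrees, less where a joint would pass 70% of its speed; a pose out of reach is approached as far as the arm can. A call with a gripper value outside its range is refused whole. The fingers move at their own pace and stop on an object; "squeeze" is the grip in N (left out, the last holds). Time passes only in rows, so rows that do not move let the fingers close. It gives the time, the measured TCP pose, the force, the opening and the grip force at its end, in the units of the state.
- ctrl.get_obs(): the state, without advancing time (a new reading comes with each control period).
- ctrl.camera(name): name is "side" or "top" or "wrist"; returns a dict with "img" (480x640x3 uint8, blue, green, red), "camera_matrix" (3x3 intrinsics, pixels), "rvec" (rotation vector, rad) and "tvec" (3), from world to camera coordinates, as OpenCV has them. Camera axes: x right, y down, z forward; pixel columns grow to the right and rows downward; lengths in m; the calibration is good to about 2 mm. The wrist camera is an equidistant fisheye: a pixel r from the principal point sees the ray r / f radians off the axis. A picture is of the moment at which its call begins. There is no depth.
- ctrl.hand_in(): hands the job in; it is judged then, once.
Trained networks look in the newest picture that a camera, given by its name, has taken for a name from the list of things; names that differ only in an ending like _2 or _b are one class to them, and where a whole thing is asked for, a point or a joint stands for the part that bears it (a point fixed in the world has none). Each returns a list of dicts, best first, with "score" (0 to 1); they miss things now and then, are a little off and sometimes report something else, mostly with a low value. They report only what shows in the picture. A call takes as long as a camera call.
- ctrl.outline_of(thing, camera): "region" (480x640 bool, what is visible of it).
- ctrl.place_of(thing, camera): "at" ([x, y, z] in m, in world coordinates, good to about 4 mm: a listed point, or the origin of a listed thing).
The state is a dict: "time_s": time; "qpos": joint angles; "joint_vel": joint speeds; "tau": joint torques, N m; "ee_pos": TCP position; "eef_rot": TCP orientation; "force": force on the tool from outside, world axes, zero at the start; "moment": the same for the moment, N m; "grip_width": finger opening in m; "grip_force": force on a finger pad.
Only numpy, scipy, OpenCV 4.12 (cv2) and the standard library are available. Lean on these libraries where they do the work, as an engineer would, in place of code of your own. Each camera call takes 0.05 s, during which the arm holds its last target. There are 200 camera calls.

TASK

Two bin dispensers stand on the kitchen counter, one holding two silver markers and the other an orange highlighter, each behind a gate. At the dispenser with the silver markers, press down the green pad of its rocking lever so the gate lifts, keep it down until both markers have rolled into the tray in front, then let go so the gate drops shut again. Do not touch the markers or the gate, do not work the other dispenser, and leave the jar, the tape gun and the cup where they are.

Things in the scene. Friction and masses are not known exactly. Their poses are not given: they have to be found in the camera images.
- silver_bin: Fixed dispenser storing the two silver markers (either dispenser may be on the left). Blue bin, floor tilted 0.2 rad, on a grey base 235 x 214 mm; white housing behind, 58 mm high. Origin on the counter under the bin; -x points downhill to the robot side, z up. Inside 146 mm wide. Gate at x +20 mm; tray from there down to the front wall at x -90 mm (30 mm high).
- orange_bin: Fixed dispenser storing the orange highlighter; same build, axes and sizes as silver_bin. On both, the lever runs along the +y side (y 107 mm), pivot at x -55 mm, 48 mm high.
- silver_pad (a point): Centre of the top of the green press pad (44 x 44 x 8 mm) on the robot-side end of the silver_bin lever: at rest 54 mm above the counter, at x -135, y +107 mm from the silver_bin origin. 80 mm from the pivot: a full press lowers it about 27 mm and moves it under 8 mm along the lever, towards the pivot. Nothing is under it; 25 mm or more is free beside it, but for its own lever and bin.
- silver_lever (a joint): Sprung rocking lever of silver_bin, rad: 0 at rest (gate shut) to 0.35 (stop, gate fully up) as its green pad is pressed down. About 2.5 N on the pad starts it, about 5 N reaches the stop; it springs back when let go. A pen passes the gate above about 0.2 rad.
- silver_gate (a point): White gate blade (142 mm wide, 22 high, 4 thick) with aluminium crossbar on top, on the far end of the silver_bin lever. This point: blade centre, 45 mm above the counter when shut; rises about 27 mm at full press.
- orange_pad (a point): Centre of the top of the green press pad (44 x 44 x 8 mm) on the robot-side end of the orange_bin lever: at rest 54 mm above the counter, at x -135, y +107 mm from the orange_bin origin. 80 mm from the pivot: a full press lowers it about 27 mm and moves it under 8 mm along the lever, towards the pivot. Nothing is under it; 25 mm or more is free beside it, but for its own lever and bin.
- orange_lever (a joint): Sprung rocking lever of orange_bin, rad: 0 at rest (gate shut) to 0.35 (stop, gate fully up) as its green pad is pressed down. About 2.5 N on the pad starts it, about 5 N reaches the stop; it springs back when let go. A pen passes the gate above about 0.2 rad.
- orange_gate (a point): White gate blade (142 mm wide, 22 high, 4 thick) with aluminium crossbar on top, on the far end of the orange_bin lever. This point: blade centre, 45 mm above the counter when shut; rises about 27 mm at full press.
- marker_front: Silver permanent marker with black cap, the one next to the gate, 138 mm long, 15 mm across, lying across the tilted floor behind the shut gate. Origin: middle of its axis; y runs along it. Rolls into the tray by itself, within about 1 s, when the gate is up, and rests against the front wall or the other marker there.
- marker_back: Silver permanent marker with black cap, the one uphill, 138 mm long, 15 mm across, lying across the tilted floor behind the shut gate. Origin: middle of its axis; y runs along it. Rolls into the tray by itself, within about 1 s, when the gate is up, and rests against the front wall or the other marker there.
- highlighter: Orange highlighter in the other dispenser, 138 mm long, 15 mm across, lying across the tilted floor behind the shut gate. Origin: middle of its axis; y runs along it. 
- jar: Bystander: glass jar with aluminium twist cap, 66 mm across, 92 mm high. Origin: centre of its underside.
- tape_gun: Bystander: chrome tape gun lying on its side, about 220 x 80 mm, 52 mm high. Origin: on the counter, near its middle.
- cup: Bystander: small white cup, 64 mm across, 55 mm high. Origin: centre of its underside.

How it is judged:
By the outcome, as a careful person would: the job done as asked, in the order asked, and still so for the second after the job is handed in, with the robot touching nothing.
It also fails if it takes over 32 s, if anything falls off the work surface, if the arm or the gripper's body presses on something with over 40 N, if the wrist force passes 120 N, or if a joint passes its speed limit or range.

## Working session

There is one attempt and no reset: what is moved stays moved. The work goes in short steps, Python scripts to look and compute and a tool call to move; the robot and the scene stay as the last step left them, time stands still between calls to the robot, and variables do not carry over. Pictures are saved under pics/ and viewed, at most 10 in all, crops included, and the job is handed in when it is done.

Besides the shell and the picture viewer there is one more tool, called after "Request:" by a JSON object that holds its "name" and its "arguments", one argument or row to a line. carry_out: Moves the arm, as the interface text tells. Its arguments: {"type":"object","properties":{"commands":{"type":"array","items":{"type":"array"}},"squeeze":{"type":"number"}},"required":["commands"]}

```bash
mkdir -p pics; python3 - <<'E'
from station import ctrl
import cv2
o=ctrl.get_obs();print(o['time_s'],o['ee_pos'],o['eef_rot'],o['grip_width'])
for c in("top","side"):
    cv2.imwrite(f"pics/{c}0.png",ctrl.camera(c)["img"])
    for t in("silver_pad","orange_pad","silver_bin","orange_bin","marker_front","highlighter","silver_gate","jar","tape_gun","cup"):
        print(c,t,[(round(r["score"],2),r["at"]) for r in ctrl.place_of(t,c)[:2]])
E
```

```text
0.0 [ 0.23554648 -0.49671485  0.20487862] [-3.14042016e+00 -8.07103220e-05  4.42749679e-01] 0.0939660506711203
top silver_pad [(0.58, [0.5209, -0.1541, 0.0537])]
top orange_pad [(0.57, [0.5266, 0.2421, 0.0511]), (0.24, [0.6672, 0.4375, -0.0027])]
top silver_bin [(0.3, [0.7126, -0.2218, 0.0453])]
top orange_bin [(0.6, [0.6779, 0.152, -0.004])]
top marker_front [(0.6, [0.7015, -0.2246, 0.0394])]
top highlighter [(0.5, [0.7042, 0.1528, 0.0403])]
top silver_gate [(0.64, [0.689, -0.228, 0.0467])]
top jar [(0.95, [0.6611, 0.4399, -0.0037])]
top tape_gun [(0.85, [0.5594, -0.4845, 0.0013]), (0.65, [0.6942, 0.1518, 0.0483])]
top cup [(0.95, [0.4384, 0.0755, 0.002])]
side silver_pad [(0.96, [0.514, -0.149, 0.057])]
side orange_pad [(0.75, [0.5316, 0.2429, 0.0535])]
side silver_bin [(0.9, [0.6656, -0.2292, -0.0017])]
side orange_bin [(0.9, [0.6747, 0.1488, 0.0017])]
side marker_front []
side highlighter [(0.75, [0.6604, 0.4361, 0.0004])]
side silver_gate [(0.98, [0.6922, -0.2258, 0.0451])]
side jar [(0.67, [0.6613, 0.4416, 0.0001])]
side tape_gun [(0.74, [0.5596, -0.4895, 0.0018])]
side cup [(0.84, [0.4423, 0.0722, -0.002])]
```

View pics/top0.png

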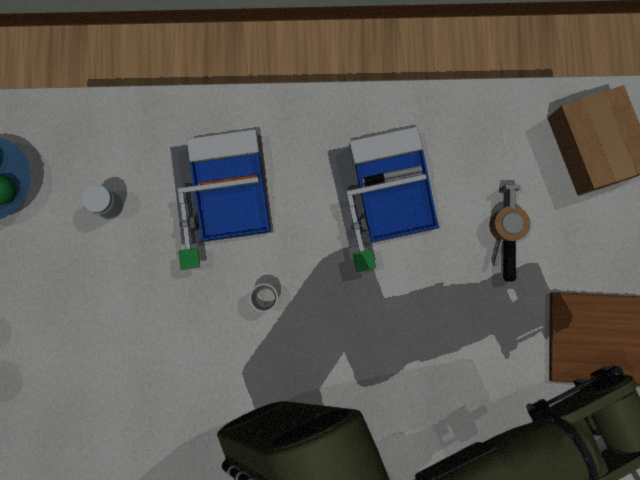

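View pics/side0.png

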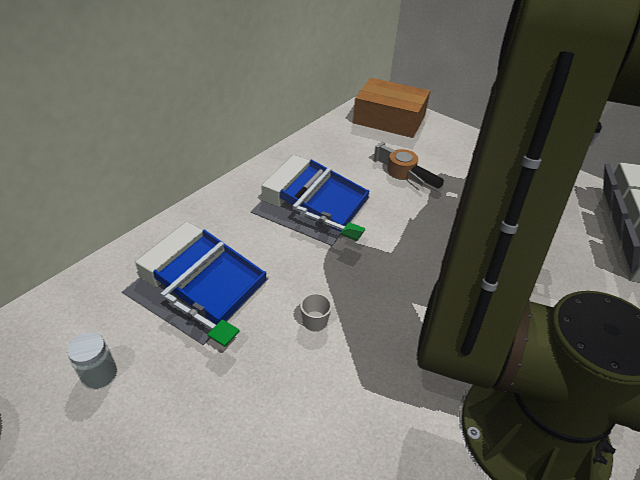

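The right-hand dispenser in the top view holds the silver markers (black cap at about 375,180), and its green pad is at (364,260). The orange highlighter is in the left one (228,184). The side view agrees. Next I refine the pad position by colour.

```bash
cat > h.py <<'E'
from station import ctrl
import cv2, numpy as np
def ray_at(c,u,v,z):
    K,R,t=c["camera_matrix"],cv2.Rodrigues(np.array(c["rvec"],float))[0],np.array(c["tvec"],float).ravel()
    d=R.T@np.linalg.inv(K)@[u,v,1]; o=-R.T@t
    return o+d*(z-o[2])/d[2]
def pads(cam):
    c=ctrl.camera(cam); b,g,r=[x.astype(int) for x in cv2.split(c["img"])]
    m=((g>b+40)&(g>r+40)).astype(np.uint8)
    n,_,s,ce=cv2.connectedComponentsWithStats(m)
    return c,[(s[i,4],ce[i].round(1),ray_at(c,*ce[i],.054).round(4)) for i in range(1,n) if s[i,4]>60]
def tool(target):
    o=ctrl.get_obs(); R=cv2.Rodrigues(np.eye(3))[0]
    from scipy.spatial.transform import Rotation as S
    return S.from_euler("xyz",o["eef_rot"]).inv().apply(np.array(target)-o["ee_pos"])*1000
E
python3 - <<'E'
from h import *
for cam in("top","side"):
    for p in pads(cam)[1]: print(cam,p)
print(tool([.519,-.152,.205]))
E
```

```text
top (np.int32(315), array([188.8, 258.3]), array([0.529 , 0.2397, 0.054 ]))
top (np.int32(148), array([368.2, 258. ]), array([ 0.5214, -0.1606,  0.054 ]))
side (np.int32(111), array([353.2, 227.2]), array([ 0.519 , -0.1593,  0.054 ]))
side (np.int32(449), array([223. , 332.1]), array([0.5253, 0.241 , 0.054 ]))
[ 403.82745293 -190.28531518    0.43998571]
```

Request:
{"name": "carry_out", "arguments": {
  "commands": [
    [1,[40,-19,0],[0,0,0]],
    [1,[40,-19,0],[0,0,0]],
    [1,[40,-19,0],[0,0,0]],
    [1,[40,-19,0],[0,0,0]],
    [1,[40,-19,0],[0,0,0]],
    [1,[40,-19,0],[0,0,0]],
    [1,[40,-19,0],[0,0,0]],
    [1,[40,-19,0],[0,0,0]],
    [1,[40,-19,0],[0,0,0]],
    [1,[40,-19,0],[0,0,0]]
  ]
}}

```text
time_s: 2.45
ee_pos: [0.5165, -0.1526, 0.2056]
eef_rot: [3.141, -0.0, 0.443]
force: [0.9, -0.1, 0.9]
grip_width: 0.0007
grip_force: 0.0
```

```bash
python3 - <<'E'
from h import *
for cam in("top","side","wrist"):
    c=ctrl.camera(cam); cv2.imwrite(f"pics/{cam}1.png",c["img"])
    print(cam,[(round(r["score"],2),r["at"]) for r in ctrl.place_of("silver_pad",cam)[:2]])
for p in pads("top")[1]: print(p)
o=ctrl.get_obs();print(o["time_s"],o["ee_pos"],o["force"],tool([.519,-.152,.205]))
E
```

```text
top []
side [(0.75, [0.5179, -0.1497, 0.0561])]
wrist [(0.91, [0.5156, -0.1507, 0.0531])]
(np.int32(329), array([188.7, 258.2]), array([0.5291, 0.2399, 0.054 ]))
2.8 [ 0.51522039 -0.15464075  0.20552635] [-0.83349492 -0.63241551  0.03957093] [ 4.54579852 -0.77134064  0.52613052]
```

View pics/wrist1.png

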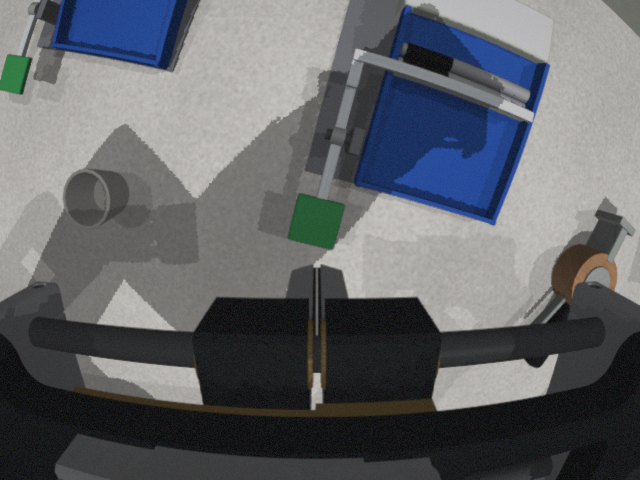

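The wrist view shows the silver pad straight ahead of the fingers (317,222), the black-capped marker behind the gate, and a clear descent. The pad estimate is (0.516,-0.151,0.053), within a few mm of the TCP. Next I descend to just above it.

Request:
{"name": "carry_out", "arguments": {
  "commands": [
    [1,[2,-2,30],[0,0,0]],
    [1,[0,0,35],[0,0,0]],
    [1,[0,0,35],[0,0,0]],
    [1,[0,0,25],[0,0,0]],
    [1,[0,0,12],[0,0,0]],
    [1,[0,0,0],[0,0,0]]
  ]
}}

```text
time_s: 3.55
ee_pos: [0.5164, -0.1516, 0.0684]
eef_rot: [-3.141, 0.0, 0.442]
force: [1.0, -0.6, -0.1]
grip_width: 0.0006
grip_force: 0.0
```

```bash
python3 - <<'E'
from h import *
c=ctrl.camera("wrist"); cv2.imwrite("pics/wrist2.png",c["img"])
print([(round(r["score"],2),r["at"]) for r in ctrl.place_of("silver_pad","wrist")[:2]])
o=ctrl.get_obs();print(o["time_s"],o["ee_pos"],o["force"])
E
```

```text
[(0.69, [0.5166, -0.1514, 0.055]), (0.54, [0.7153, -0.2242, 0.0415])]
3.65 [ 0.51702244 -0.15162493  0.06946233] [-0.30520231  0.495413    0.33964053]
```

View pics/wrist2.png

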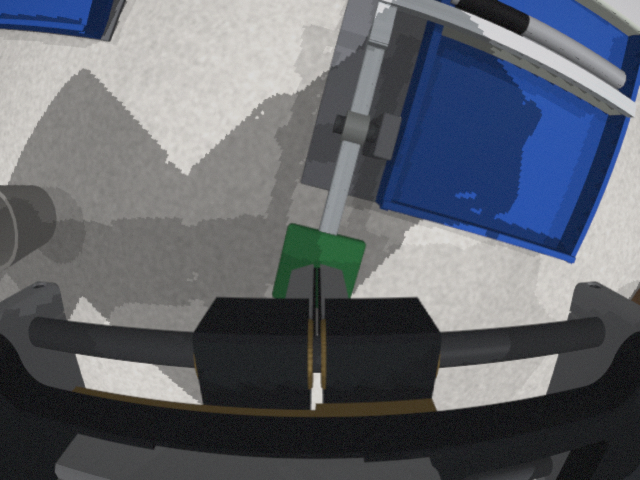

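The fingers are centred on the pad (320,270), about 14 mm above it, so I press now.

Request:
{"name": "carry_out", "arguments": {
  "commands": [
    [1,[0,0,9],[0,0,0]],
    [1,[0,0,7],[0,0,0]],
    [1,[1,0,7],[0,0,0]],
    [1,[1,0,7],[0,0,0]],
    [1,[2,0,7],[0,0,0]],
    [1,[0,0,2],[0,0,0]],
    [1,[0,0,0],[0,0,0]]
  ]
}}

```text
time_s: 4.53
ee_pos: [0.5205, -0.1495, 0.0295]
eef_rot: [3.141, -0.0, 0.443]
force: [-2.7, -1.4, 4.4]
grip_width: -0.0001
grip_force: 2.2
```

```bash
python3 - <<'E'
from h import *
c=ctrl.camera("wrist"); cv2.imwrite("pics/wrist3.png",c["img"])
for t in("silver_gate","silver_pad","marker_front","marker_back"):
    print(t,[(round(r["score"],2),r["at"]) for r in ctrl.place_of(t,"wrist")[:2]])
o=ctrl.get_obs();print(o["time_s"],o["ee_pos"],o["force"])
E
```

```text
silver_gate [(0.87, [0.6911, -0.2277, 0.0737])]
silver_pad []
marker_front [(0.68, [0.5917, -0.2473, 0.0192])]
marker_back [(0.75, [0.6037, -0.2473, 0.0198])]
4.775 [ 0.52036057 -0.14951498  0.02960901] [-1.70567279 -1.18210685  4.73653309]
```

View pics/wrist3.png

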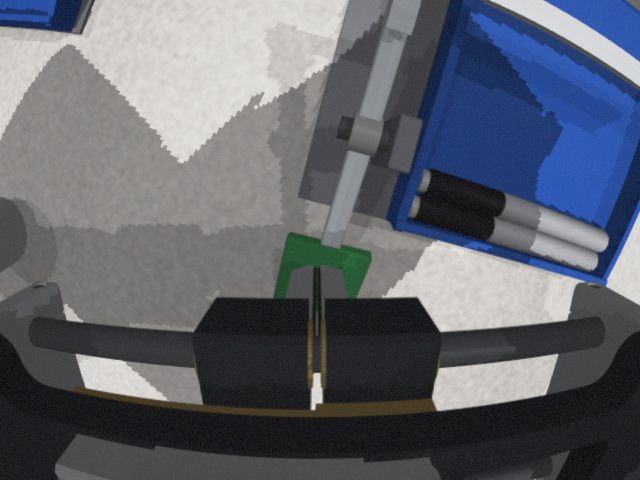

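Both markers lie in the tray against the front wall (pixels 510,210 and 500,235), and the gate is up at z 0.074. I wait briefly so they settle, then release smoothly.

Request:
{"name": "carry_out", "arguments": {
  "commands": [
    [1,[0,0,0],[0,0,0]],
    [1,[0,0,0],[0,0,0]],
    [1,[-1,0,-6],[0,0,0]],
    [1,[-1,0,-6],[0,0,0]],
    [1,[-1,0,-7],[0,0,0]],
    [1,[-1,0,-8],[0,0,0]],
    [1,[0,0,-25],[0,0,0]],
    [1,[0,0,-40],[0,0,0]],
    [1,[0,0,-40],[0,0,0]],
    [1,[0,0,0],[0,0,0]]
  ]
}}

```text
time_s: 6.02
ee_pos: [0.5176, -0.1517, 0.1644]
eef_rot: [3.138, -0.003, 0.443]
force: [-0.4, 0.1, -0.4]
grip_width: 0.0006
grip_force: 0.0
```

```bash
python3 - <<'E'
from h import *
c=ctrl.camera("wrist"); cv2.imwrite("pics/wrist4.png",c["img"])
for t in("silver_gate","silver_pad","marker_front","marker_back","orange_gate","cup"):
    print(t,[(round(r["score"],2),r["at"]) for r in ctrl.place_of(t,"wrist")[:2]])
o=ctrl.get_obs();print(o["time_s"],o["ee_pos"],o["force"])
E
```

```text
silver_gate [(0.94, [0.69, -0.2276, 0.0468])]
silver_pad [(0.95, [0.5159, -0.1528, 0.0521])]
marker_front []
marker_back [(0.89, [0.6024, -0.2453, 0.0204])]
orange_gate []
cup [(0.56, [0.4434, 0.0757, -0.0013])]
6.375 [ 0.51627744 -0.15113934  0.16053425] [-0.12430907 -0.28216564 -0.044938  ]
```

View pics/wrist4.png

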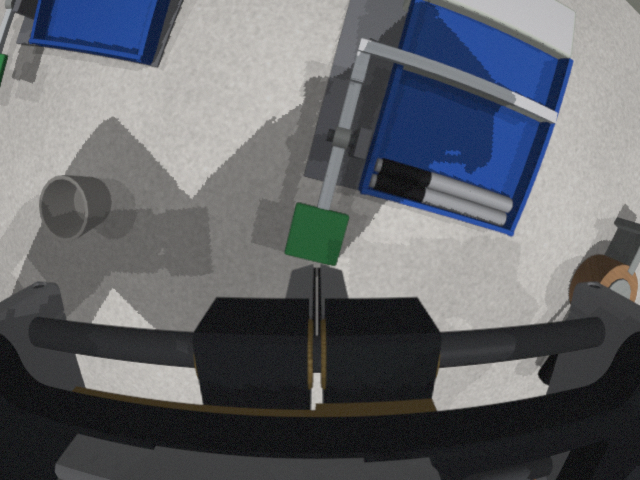

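Both markers are in the tray (440,190), the gate is shut (z 0.047), the pad is back at rest, and the fingers are clear of it.

```bash
python3 -c "
from station import ctrl
print(ctrl.hand_in())"
```

```text
the job is handed in; nothing more can be done
None
```

Both silver markers rolled into the tray, the gate is shut again with the lever released, nothing else was touched, and the job is handed in at about 6.4 s.

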